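Pin a board carrier to its soldering jig

ROBOT

A 6-joint arm with a two-finger parallel gripper is mounted at the origin on the work surface. World frame = base frame: x ahead of the robot, y to its left, z up, the work surface at z = 0. Lengths are in m, angles in rad, forces in N, time in s.
With the tool pointing down it reaches from about 0.35 to 0.975 m from the base axis. Payload 7.1 kg.
Tool frame: the origin (TCP) lies midway between the tips of the shut fingers; the grasp point (between the pads) lies 19 mm behind it; z points along the fingers, y is the line along which they close (so a half turn about z gives the same grasp; the last joint's range is limited). The gripper opens to 88 mm and grips with 3 to 60 N. Pads are 20 mm wide; open, the fingers measure 115 mm over their backs; the gripper's body (75 mm by 178 mm) begins 61 mm behind the grasp point.
Start: joints at [1.299, 0.423, 1.63, -0, 1.089, -0.019], TCP at [0.156, 0.605, 0.193] pointing down, gripper open.
Joint ranges: [-3, 3], [-0.9, 2.11], [0.09, 2.58], [-1.31, 4.45], [0.11, 2.69], [-2.54, 2.54]. Speed limits (rad/s): [2.39, 2.39, 3.01, 3.14, 3.14, 3.14].

INTERFACE

Orientations are given as a unit quaternion [w, x, y, z].
In Python, from station import move_pose, movel, movej, command_gripper, wait, inverse_kinematics, read_camera, camera_info, MotionError, job_done, get_time, get_joint_pos, get_qvel, get_effort, get_tcp_pos, get_ee_rot, get_ft_force, get_ft_torque, get_grip_width, get_finger_force gives the robot as it stands. Calls block until the motion is done:
- move_pose(position, orientation): joint-space move of the TCP to a pose.
- movel(position, frame=None, v=0.15, until_force=None): straight line of the TCP; frame=None keeps the orientation; v is the mean speed in m/s. With until_force (N) it stops when the force on the tool has changed by that much, and returns True; else False.
- movej(angles): joint-space move.
- command_gripper(opening): opening from 0.0 (shut) to 1.0 (fully open); the grip force is fixed at half the most; returns when the fingers have stopped.
- wait(seconds).
- inverse_kinematics(position, orientation): joint angles nearest the present ones, or None.
- read_camera(name): name is "side" or "top" or "wrist"; returns the picture (480x640x3 uint8, red, green, blue); there is no depth.
- camera_info(name): a dict with "intrinsics" (3x3 intrinsics, pixels), "T" (4x4, takes a point from camera to world coordinates); the wrist camera has in their place "tool_from_camera" (4x4, takes a point from camera to tool coordinates, whose origin is the TCP and whose axes are the flange's). Camera axes: x right, y up, looking along -z (the intrinsics and any distortion apply to the point x, -y, -z); pixel columns grow to the right and rows downward; lengths in m; the calibration is good to about 2 mm. A picture is of the moment at which its call begins: read the wrist's pose just before it. camera_info takes no time and is no camera call.
A pose or a line that the arm cannot do raises MotionError and nothing moves.
- job_done(): hands the job in; it is judged then, once.
Readings, each from a call of its own:
- get_time(): time.
- get_joint_pos(): joint angles.
- get_qvel(): joint speeds.
- get_effort(): joint torques, N m.
- get_tcp_pos(): TCP position.
- get_ee_rot(): TCP orientation.
- get_ft_force(): force on the tool from outside, world axes, zero at the start.
- get_ft_torque(): the same for the moment, N m.
- get_grip_width(): opening from 0.0 (shut) to 1.0 (fully open).
- get_finger_force(): force on a finger pad.
Only numpy, scipy, OpenCV 4.12 (cv2) and the standard library are available. Lean on these libraries where they do the work, as an engineer would, in place of code of your own. Each camera call takes 0.05 s, during which the arm holds its last target. There are 200 camera calls.

TASK

Take the orange-handled pin out of the deep leaning blue holder and push it down through the hole near one end of the cover and carrier into the jig, keeping hold of it until it is almost home. Leave it upright with its handle resting fully down on the cover, let go and move the hand clear. Do not shift the cover or carrier, nor disturb the screwdriver, solder spool and bottle.

Things in the scene. Friction and masses are not known exactly. Their poses are not given: they have to be found in the camera images.
- holder: Fixed blue tube, far wall clear, on a foot 170 x 120 x 10 mm. Origin: centre of the foot's underside; z up. The tube leans 32 deg: its axis, floor to mouth, is (-0.530, 0, 0.848) in this frame, mouth up and to the robot. Inside 100 mm (y) x 60 mm, 137 mm deep, walls 4 mm, rim 170 mm high. The pin's handle lies on a rubber strip, 24 mm wide, 6 mm thick, up the middle of the lower (-x) wall.
- holder_mouth (a point): Centre of the holder's mouth, in the plane of the rim (-31, 0, 152 mm in the holder's frame). The fully open gripper is too wide for the mouth: enter along the tube's axis with fingers closed.
- pin: Loose pin, 115 mm long, 0.1 to 0.2 kg. Origin: end of its tip; z from tip to handle. Steel shaft 12 mm thick, 65 mm long (last 9 mm taper to 6 mm), then a square orange handle 24 x 24 x 50 mm, faces square to x and y. It starts in the holder, parallel to the tube, tip on the tube's floor, handle top 22 mm below the rim, up to 6 mm off the middle in y.
- pin_shoulder (a point): On the pin's axis, at the underside of its handle (65 mm from the tip): when the pin is home this lies on the cover's top.
- jig: Fixed dark steel block 110 (x) x 170 (y) x 34 mm. Origin: centre of its underside, z up. Carrier, then cover, are stacked on it, 18 mm each: stack top at 70 mm. The pin hole is near one end, at x = 0, y = +55 mm, right through. Four steel lugs 62 mm high stand round the stack, at x = +-50, y = +10 mm and at x = 0, y = +-80 mm.
- carrier: Loose grey plate 90 x 150 x 18 mm, 0.35 kg, on the jig under the cover. Origin: centre of its underside. Same hole as the cover. The lugs keep it within about 1.5 mm.
- cover: Loose aluminium plate 90 (x) x 150 (y) x 18 mm, 0.35 kg, on the carrier, a green circuit board on its middle (7 mm high). Origin: centre of its underside, z up. One through hole, 15.5 mm wide, at x = 0, y = +55 mm. The lugs keep it within about 1.5 mm.
- cover_hole (a point): Centre of the hole's mouth, on the cover's top face. Below it the carrier's and jig's holes lie in line, all 15.5 mm wide, 70 mm down to the table in all.
- screwdriver: Bystander: red-handled screwdriver, 180 mm long, lying on the table. x runs from handle to tip.
- spool: Bystander: steel-coloured spool of solder, 64 mm in diameter, 48 mm high, standing. Origin: centre of its underside.
- bottle: Bystander: clear plastic bottle with a blue cap, 56 mm in diameter, 150 mm high. Origin: centre of its underside.
Mind the look-alikes: they are no part of the job. Several things have the shape of the cover; the one meant has the colours described above.

How it is judged:
On the way, in this order (a step that is already met when the one before it is completed fails the run):
1. the pin is held in the fingers, drawn out of the holder, its tip over 150 mm above the table (height (world z) of pin above 0.15 m and contact force between the fingers and pin above 0.5 N), for 0.1 s.
2. the pin, still held, has been pushed through the cover and carrier into the jig, its handle less than 15 mm above the cover (horizontal distance between pin_shoulder and cover_hole below 0.005 m and z of pin_shoulder in the frame of cover below 0.033 m and z of pin in the frame of jig below 0.03 m and contact force between the fingers and pin above 0.5 N), for 0.1 s.
At the end, for the whole second after the job is handed in: Pin upright (4 deg) through cover, carrier and jig: handle underside within 3 mm of the cover top and 5 mm of the hole centre, tip under 12 mm above the jig underside, at rest, let go; cover flat (1.7 deg); cover and carrier within 6 mm of their start (horizontal distance between pin_shoulder and cover_hole below 0.005 m and z of pin_shoulder in the frame of cover below 0.021 m and z of pin in the frame of jig below 0.012 m and angle between pin's own z axis and vertical below 0.07 rad and angle between cover's own z axis and vertical below 0.03 rad and distance of each of cover, carrier from where it was at the start of the episode below 0.006 m and linear speed of pin below 0.01 m/s and contact force between the fingers and pin below 0.1 N); the robot touches nothing.
It fails at once if the screwdriver is moved more than 25 mm (distance of screwdriver from where it was at the start of the episode above 0.025 m).
It fails at once if the spool is moved more than 25 mm or tipped (distance of spool from where it was at the start of the episode above 0.025 m or angle between spool's own z axis and vertical above 0.5 rad).
It fails at once if the bottle is moved more than 25 mm or tipped (distance of bottle from where it was at the start of the episode above 0.025 m or angle between bottle's own z axis and vertical above 0.5 rad).
It fails at once if the cover is shifted more than 15 mm (distance of cover from where it was at the start of the episode above 0.015 m).
It fails at once if the carrier is shifted more than 15 mm (distance of carrier from where it was at the start of the episode above 0.015 m).
It also fails if it takes over 54 s, if anything falls off the work surface, if the arm or the gripper's body presses on something with over 40 N, if the wrist force passes 120 N, or if a joint passes its speed limit or range.

## Working session

There is one attempt and no reset: what is moved stays moved. The work goes in short steps, each a Python script; the robot and the scene stay as the last script left them, time stands still between calls to the robot, and variables do not carry over. Pictures are saved under pics/ and viewed, at most 10 in all, crops included, and the job is handed in when it is done.

```bash
mkdir -p pics
python3 - <<'E'
from station import *
import cv2,numpy as np
for n in ["side","top"]:
    im=read_camera(n); cv2.imwrite(f"pics/{n}0.png",im[:,:,::-1]); i=camera_info(n); print(n,np.round(i["intrinsics"],1).tolist(),np.round(i["T"],4).tolist(),[k for k in i])
i=camera_info("wrist");print({k:np.round(v,4).tolist() if not isinstance(v,str) else v for k,v in i.items()})
print(get_ee_rot(),get_time())
E
```

```text
side [[440.8, 0.0, 318.1], [0.0, 440.8, 242.6], [0.0, 0.0, 1.0]] [[-0.9533, 0.225, -0.2014, 0.3785], [-0.3019, -0.7281, 0.6154, 0.5387], [-0.0081, 0.6474, 0.7621, 0.7543], [0.0, 0.0, 0.0, 1.0]] ['intrinsics', 'T']
top [[449.0, 0.0, 321.1], [0.0, 449.0, 239.3], [0.0, 0.0, 1.0]] [[-0.0173, 0.9972, -0.073, 0.4668], [-0.9989, -0.0204, -0.0429, 0.002], [-0.0443, 0.0722, 0.9964, 0.9472], [0.0, 0.0, 0.0, 1.0]] ['intrinsics', 'T']
{'intrinsics': [[365.5998, 0.0, 315.8373], [0.0, 365.5998, 234.0504], [0.0, 0.0, 1.0]], 'tool_from_camera': [[0.0002, 0.9626, 0.271, 0.0736], [1.0, -0.0001, -0.0002, 0.0], [-0.0002, 0.271, -0.9626, -0.1913], [0.0, 0.0, 0.0, 1.0]]}
[-9.59967040e-05  1.26054759e-01  9.92023037e-01 -6.94948732e-04] 0.1
```

View pics/side0.png

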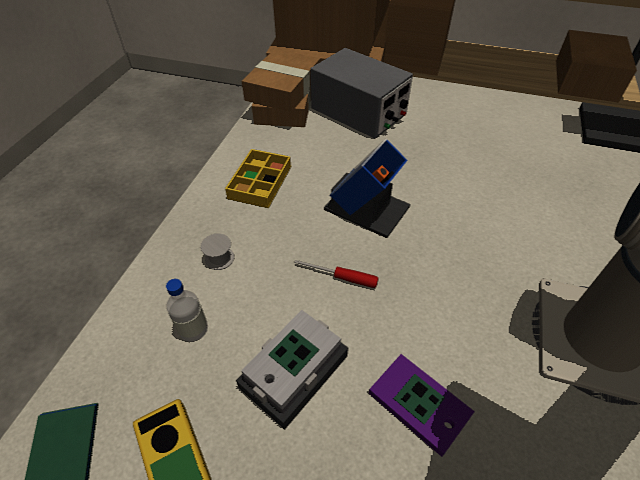

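View pics/top0.png

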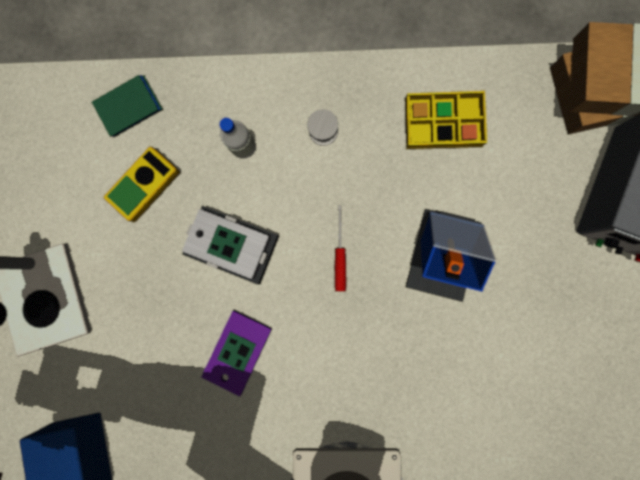

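Look-alikes:
- **Pin and holder:** orange pin in the leaning blue tube at top (454,262). The other blue box, at top (65,450), and the orange bins at top (420,108) and (470,132) are not it.
- **Cover:** light aluminium plate with green board at top (230,245). The purple plate at top (237,350), the green plate (127,105) and the white plate (45,300) are decoys.

I choose the tube at (454,262) and the grey cover at (230,245), and check both in one crop.

```bash
cat > h.py <<'E'
from station import *
import cv2,numpy as np
from scipy.spatial.transform import Rotation as R
def cam(n,pose=None):
    i=camera_info(n); K=np.array(i["intrinsics"])
    if n=="wrist":
        p,q=pose; T=np.eye(4); T[:3,:3]=R.from_quat(np.roll(q,-1)).as_matrix(); T[:3,3]=p
        T=T@np.array(i["tool_from_camera"])
    else: T=np.array(i["T"])
    return K,T
def ray(n,uv,pose=None):
    K,T=cam(n,pose); d=np.linalg.inv(K)@np.array([uv[0],uv[1],1.]); d=T[:3,:3]@(d*[1,-1,-1]); return T[:3,3],d
def onz(n,uv,z,pose=None):
    o,d=ray(n,uv,pose); return o+d*(z-o[2])/d[2]
def proj(n,P,pose=None):
    K,T=cam(n,pose); c=np.linalg.inv(T)@np.append(P,1); c=K@(c[:3]*[1,-1,-1]); return c[:2]/c[2]
def two(a,b):
    (o1,d1),(o2,d2)=a,b; s=np.linalg.lstsq(np.c_[d1,-d2],o2-o1,rcond=None)[0]
    A,B=o1+s[0]*d1,o2+s[1]*d2; return (A+B)/2,np.linalg.norm(A-B)
E
python3 - <<'E'
from h import *
a=cv2.imread("pics/top0.png");s=cv2.imread("pics/side0.png")
f=lambda c:cv2.resize(c,(400,300),interpolation=cv2.INTER_CUBIC)
cv2.imwrite("pics/c0.png",np.vstack([np.hstack([f(a[200:305,390:530]),f(a[195:300,165:305])]),np.hstack([f(s[135:240,310:450]),f(s[310:430,220:380])])]))
for n,im in(("top",a),("side",s)):
    h=cv2.cvtColor(im,cv2.COLOR_BGR2HSV)
    for nm,lo,hi in(("orange",(5,180,90),(16,255,255)),("blue",(108,150,40),(125,255,255)),("green",(60,60,40),(90,255,255))):
        m=cv2.inRange(h,lo,hi);k,l,st,ce=cv2.connectedComponentsWithStats(m)
        print(n,nm,[(st[i][4],ce[i].round(1).tolist()) for i in range(1,k) if st[i][4]>20])
E
```

```text
top orange [(np.int32(202), [468.8, 131.6]), (np.int32(212), [454.8, 262.4])]
top blue [(np.int32(140), [226.7, 124.8]), (np.int32(1238), [452.5, 270.7]), (np.int32(1630), [49.8, 461.2])]
top green [(np.int32(2124), [124.5, 105.5]), (np.int32(146), [443.5, 108.9]), (np.int32(581), [126.9, 194.9]), (np.int32(679), [226.4, 243.5]), (np.int32(32), [599.7, 241.9]), (np.int32(649), [236.0, 351.3])]
side orange [(np.int32(66), [381.8, 171.3])]
side blue [(np.int32(1421), [368.7, 180.0]), (np.int32(195), [174.2, 286.5])]
side green [(np.int32(63), [250.3, 174.2]), (np.int32(860), [293.2, 352.0]), (np.int32(941), [418.4, 398.8]), (np.int32(3977), [60.9, 445.3]), (np.int32(1007), [177.7, 465.5])]
```

View pics/c0.png

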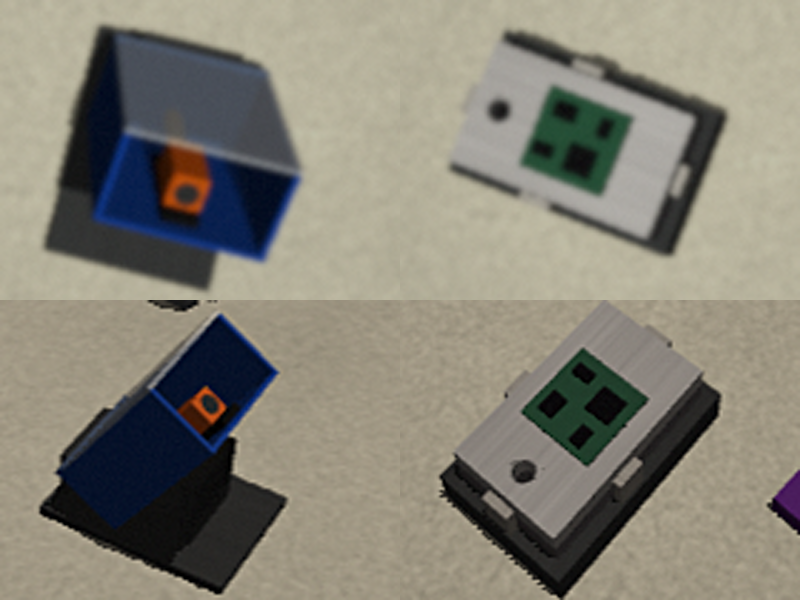

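The crop confirms both choices. The pin's orange handle end is at top (455.5,268), low in the blue tube with the clear far wall. The aluminium cover's hole is at top (199.3,233.5) and side (269.6,378.4).

Run:
```python
from h import *
t=[(433.75,245.9),(494.7,262.0),(482.4,291),(424,275.3)]
s=[(363.2,165.8),(386.3,140.6),(406.6,160.6),(384.2,186.5)]
P=[]
for a,b in zip(t,s):
    p,e=two(ray("top",a),ray("side",b));P.append(p);print(p.round(4),round(e,4))
P=np.array(P);m=P.mean(0);print("mouth",m.round(4))
v=P[0]-P[1]+P[3]-P[2];print("y dir yaw",np.degrees(np.arctan2(-v[0],v[1])))
x=P[0]-P[3]+P[1]-P[2];print("x dir yaw",np.degrees(np.arctan2(x[1],x[0])),x/2)
print("handletop",two(ray("top",(455.5,268.3)),ray("side",(383.2,171))),onz("top",(455.5,268.3),.127),onz("side",(383.2,171),.127))
print("hole",onz("top",(199.3,233.5),.07),onz("side",(269.6,378.4),.07))
for n,uvs in (("top",[(340,205),(340,290),(236,140),(322,128)]),): print([onz(n,u,0.03).round(3).tolist() for u in uvs])
```

```text
[ 0.508  -0.1584  0.1681] 0.0011
[ 0.4799 -0.2617  0.1631] 0.0015
[ 0.4286 -0.2492  0.1297] 0.0005
[ 0.4579 -0.1459  0.1354] 0.0004
mouth [ 0.4686 -0.2038  0.1491]
y dir yaw -15.531726360335774
x dir yaw -13.850438364025234 [ 0.05070247 -0.01250106  0.03301946]
handletop (array([ 0.47042357, -0.20411362,  0.12624018]), np.float64(0.0016366737202204848)) [ 0.4696129  -0.20405522  0.127     ] [ 0.47111527 -0.20305596  0.127     ]
hole [0.54761555 0.2816416  0.07      ] [0.54728306 0.28380116 0.07      ]
[[0.604, 0.001, 0.03], [0.43, 0.005, 0.03], [0.747, 0.217, 0.03], [0.767, 0.036, 0.03]]
```

```bash
cat >> h.py <<'E'
yaw=np.radians(-15)
H=R.from_euler("z",yaw).as_matrix()
ax=H@[-.530,0,.848]; hy=H@[0,1,0]
M=np.c_[np.cross(hy,-ax),hy,-ax]
wq=lambda M:np.roll(R.from_matrix(M).as_quat(),1)
Q=wq(M)
HT=np.array([.4702,-.2040,.1265])   # handle top centre
E
python3 - <<'E'
from h import *
movel([0.156,0.605,0.3],v=.3)
p=HT+ax*.13
print(p,inverse_kinematics(p,Q))
move_pose(p,Q); command_gripper(.5)
pose=(get_tcp_pos(),get_ee_rot()); im=read_camera("wrist"); cv2.imwrite("pics/w1.png",im[:,:,::-1])
print(pose,get_time(),get_joint_pos(),"pred",proj("wrist",HT,pose))
np.save("p1.npy",np.r_[pose[0],pose[1]])
h=cv2.cvtColor(im,cv2.COLOR_RGB2HSV);m=cv2.inRange(h,(5,180,70),(16,255,255));k,l,st,ce=cv2.connectedComponentsWithStats(m)
print([(st[i].tolist(),ce[i].round(1).tolist()) for i in range(1,k) if st[i][4]>50])
E
```

```text
[ 0.40364771 -0.18616737  0.23674   ] [-0.58997657 -0.14344837  2.33537136  0.40576588  0.44757476 -2.22138766]
(array([ 0.40363655, -0.18619064,  0.23674446]), array([ 0.27332733,  0.12550146,  0.95301952, -0.03599104])) 4.3583 [-0.59003029 -0.14343289  2.3353942   0.40572526  0.44758174 -2.22138612] pred [315.73618863 216.46861828]
[([306, 206, 26, 24, 370], [318.4, 217.3])]
```

View pics/w1.png

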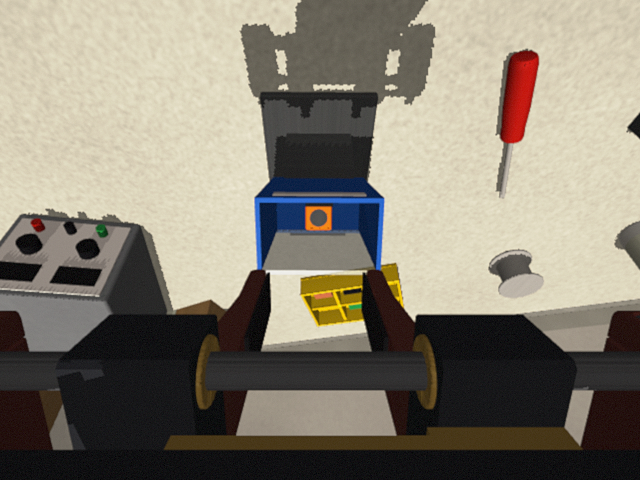

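The handle end is at (318.4,217.5) in the wrist view against a predicted (315.7,216.5), and the rim edge is level at row 198. Yaw is right, so I shift about 2 mm and grasp.

```bash
cat >> h.py <<'E'
HT=HT+.0022*hy-.0008*M[:,0]
E
python3 - <<'E'
from h import *
pose=np.load("p1.npy");print(proj("wrist",HT,(pose[:3],pose[3:])))
movel(HT+ax*.03,Q,v=.2)
print(movel(HT-ax*.035,Q,v=.1,until_force=15),get_tcp_pos()-(HT-ax*.035))
command_gripper(0.0); print("w",get_grip_width()*88,get_finger_force(),get_ft_force())
if get_grip_width()*88>20:
    print(movel(get_tcp_pos()+ax*.165,Q,v=.12,until_force=40)); print("w",get_grip_width()*88,get_finger_force(),get_ft_force())
    print(get_tcp_pos())
    cv2.imwrite("pics/s2.png",read_camera("side")[:,:,::-1][60:300,250:570])
print(get_time())
E
```

```text
[318.17898943 217.33515858]Traceback (most recent call last):
  File "<stdin>", line 3, in <module>
station.MotionError: the arm cannot follow that straight line within its joint ranges
```

Run:
```python
from h import *
for s in (1,-1):
    m=np.c_[s*M[:,0],s*M[:,1],M[:,2]]
    for d in (.13,.1,.06,.03,0,-.035):
        q=inverse_kinematics(HT+ax*d,wq(m)); print(s,d,None if q is None else np.round(q,3))
print(wq(M),get_ee_rot())
```

```text
1 0.13 [-0.581 -0.144  2.335  0.396  0.446 -2.205]
1 0.1 [-0.564 -0.058  2.34   0.467  0.358 -2.27 ]
1 0.06 [-0.543  0.058  2.338  0.633  0.251 -2.429]
1 0.03 None
1 0 None
1 -0.035 None
-1 0.13 [-0.581 -0.144  2.335  0.396  0.446  0.936]
-1 0.1 [-0.564 -0.058  2.34   0.467  0.358  0.871]
-1 0.06 [-0.543  0.058  2.338  0.633  0.251  0.713]
-1 0.03 [-0.529  0.146  2.331  0.858  0.186  0.493]
-1 0 [-0.517  0.232  2.318  1.231  0.142  0.125]
-1 -0.035 [-0.504  0.33   2.297  1.803  0.131 -0.44 ]
[ 0.27332401  0.12546814  0.95302513 -0.03598379] [ 0.27329757  0.12548099  0.95303073 -0.0359914 ]
```

```bash
cat >> h.py <<'E'
M=np.c_[-M[:,0],-M[:,1],M[:,2]]; Q=wq(M)
E
python3 - <<'E'
from h import *
move_pose(HT+ax*.13,Q)
movel(HT+ax*.03,Q,v=.15)
print(movel(HT-ax*.035,Q,v=.06,until_force=15),get_tcp_pos()-(HT-ax*.035))
command_gripper(0.0); print("w",get_grip_width()*88,get_finger_force(),get_ft_force())
if get_grip_width()*88>20:
    print(movel(get_tcp_pos()+ax*.165,Q,v=.08,until_force=40)); print("w",get_grip_width()*88,get_finger_force(),get_ft_force())
    print(get_tcp_pos())
    cv2.imwrite("pics/s2.png",read_camera("side")[:,:,::-1][60:300,250:570])
print(get_time())
E
```

```text
False [ 7.09427934e-05 -1.04641882e-04  4.59341582e-04]
w 23.297204100901066 30.000550746917725 [-1.22942169  0.45784888  3.12768036]
False
w 23.593185295719305 29.996109008789062 [-0.33194581  0.82526665 -1.81751529]
[ 0.40486368 -0.18423513  0.23705726]
11.9417
```

View pics/s2.png

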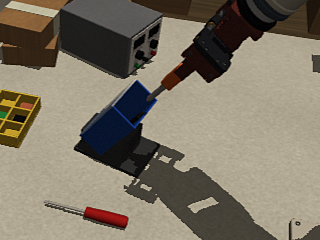

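The pin is gripped and straight in the hand, with its tip clear of the mouth (crop about (150,98)). Now I carry it upright over the hole.

```bash
cat >> h.py <<'E'
HO=np.array([.5475,.2827,.07])
E
python3 - <<'E'
from h import *
b=(onz("top",(226.4,243.5),.077)+onz("side",(293.2,352),.077))/2
jy=(HO-b)[:2];jy/=np.linalg.norm(jy);print("board",b,"jig y",jy,np.linalg.norm((HO-b)[:2]))
jx=np.array([jy[1],-jy[0],0]);jy=np.r_[jy,0]
movel(get_tcp_pos()+[0,0,.09],Q,v=.2)
best=None
for s in (1,-1):
    Z=np.array([0,0,-1.]);y=s*jx;m=np.c_[np.cross(y,Z),y,Z];q=inverse_kinematics(HO+[0,0,.20],wq(m));print(s,q,wq(m).tolist())
    if q is not None and (best is None or abs(q[5])<abs(best[0][5])): best=(q,m)
m=best[1];np.save("Mv.npy",m)
move_pose(HO+[0,0,.25],wq(m)); movel(HO+[0,0,.135],wq(m),v=.12)
print("w",get_grip_width()*88,get_finger_force(),get_tcp_pos(),get_time())
pose=(get_tcp_pos(),get_ee_rot());np.save("p2.npy",np.r_[pose[0],pose[1]])
w=read_camera("wrist");s=read_camera("side");t=read_camera("top")
for n,i in(("w2",w),("s3",s),("t3",t)):cv2.imwrite(f"pics/{n}.png",i[:,:,::-1])
tip=pose[0]-[0,0,.08]
for n in("wrist","side","top"):print(n,"tip",proj(n,tip,pose),"hole",proj(n,HO,pose))
f=lambda c:cv2.resize(c,(400,300),interpolation=cv2.INTER_CUBIC)
cv2.imwrite("pics/c3.png",np.hstack([cv2.resize(w,(400,300)),f(s[300:420,200:360])])[:,:,::-1])
E
```

```text
board [0.52553024 0.22876376 0.077     ] jig y [0.3772341  0.92611794] 0.058239056844026436
1 [ 4.57325750e-01  3.34496578e-01  1.57670601e+00 -4.44089210e-16
  1.23039007e+00  8.44133669e-01] [0.0, 0.8298295300413445, 0.5580169809883578, 0.0]
-1 [ 4.57325750e-01  3.34496578e-01  1.57670601e+00 -4.44089210e-16
  1.23039007e+00 -2.29745898e+00] [0.0, -0.5580169809883578, 0.8298295300413445, 0.0]
w 23.412809344155022 29.996049106121063 [0.54808101 0.28292851 0.20584657] 15.4333
wrist tip [315.02040953 231.55911609] hole [314.60988112 215.96995339]
side tip [265.94336024 362.57105536] hole [269.7267488  377.73676177]
top tip [189.18849219 230.7152061 ] hole [198.77386255 233.56912979]
```

View pics/c3.png

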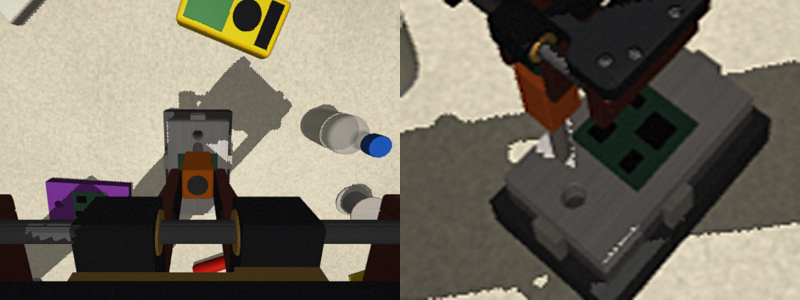

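Run:
```python
import cv2,numpy as np
w=cv2.imread("pics/w2.png");s=cv2.imread("pics/s3.png");z=8
a=cv2.resize(w[195:270,290:340],None,fx=z,fy=z,interpolation=cv2.INTER_CUBIC);b=cv2.resize(s[320:395,240:290],None,fx=z,fy=z,interpolation=cv2.INTER_CUBIC)
o=np.hstack([a,b]);o=cv2.convertScaleAbs(o,alpha=1.5,beta=10)
cv2.imwrite("pics/c4.png",o);print(o.shape)
```

```text
(600, 800, 3)
```

View pics/c4.png

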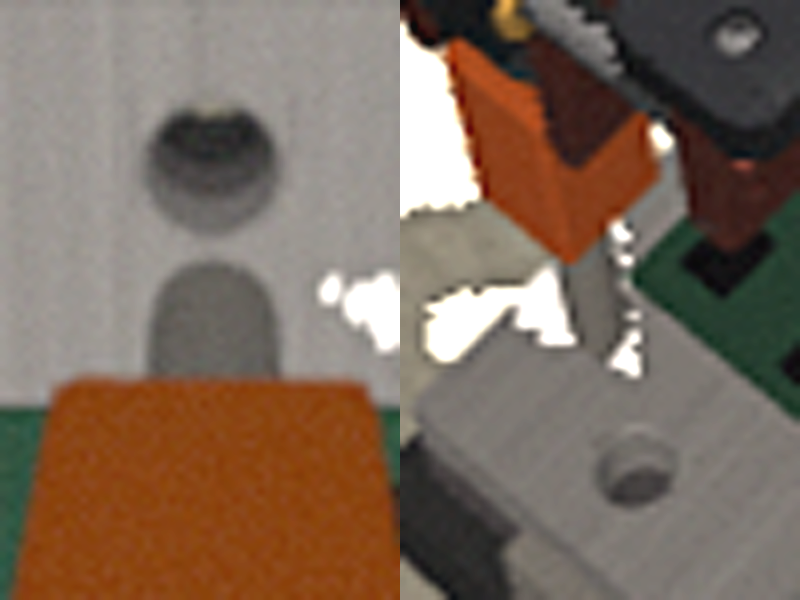

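The tip at (316.6,227.5) and the hole at (316.5,216.2) line up across the fingers, and the hole sits where predicted in both views. I insert slowly under force guard.

Run:
```python
from h import *
q=wq(np.load("Mv.npy"))
movel(HO+[0,0,.09],q,v=.1); f0=get_ft_force()
for z in (.06,.04,.026,.022,.0155):
    hit=movel(HO+[0,0,z],q,v=.04,until_force=10)
    print(z,hit,(get_tcp_pos()-HO).round(4),(get_ft_force()-f0).round(2),round(get_grip_width()*88,1),get_time())
    if hit: break
    wait(.1)
cv2.imwrite("pics/s5.png",read_camera("side")[:,:,::-1])
```

```text
0.06 False [0.0002 0.0001 0.0601] [-1.59 -1.34 -0.31] 23.6 17.0833
0.04 False [-0.     -0.      0.0398] [-1.52 -0.09 -0.5 ] 23.6 17.8333
0.026 False [-0.0002 -0.0001  0.0256] [-0.81 -0.57  0.12] 23.6 18.4333
0.022 False [-0.0002 -0.0001  0.0217] [-1.08 -0.57 -1.59] 23.7 18.7833
0.0155 False [-0.0002 -0.0001  0.0152] [-0.45 -1.4  -1.3 ] 23.8 19.1917
```

Run:
```python
from h import *
q=wq(np.load("Mv.npy"))
print(movel(HO+[0,0,.011],q,v=.02,until_force=6),(get_tcp_pos()-HO).round(4))
wait(.2); command_gripper(.6); wait(.3)
print(get_finger_force(),get_grip_width())
movel(HO+[0,0,.2],q,v=.12); wait(.3)
a=read_camera("side");b=read_camera("wrist");cv2.imwrite("pics/f.png",np.hstack([cv2.resize(a[300:420,200:360],(400,300)),cv2.resize(b,(400,300))])[:,:,::-1]);print(get_time())
```

```text
True [0.0004 0.0001 0.0147]
0.0 0.5962484128089072
22.7917
```

View pics/f.png

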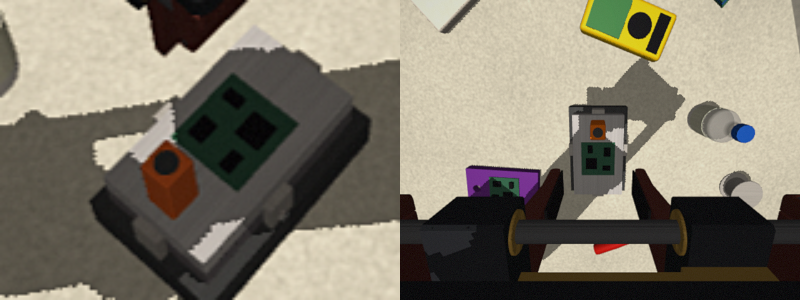

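The handle sits upright and fully down on the cover (side crop (170,180)), the hand is clear, and the bystanders look undisturbed.

```bash
python3 -c "
from station import *
print(job_done())"
```

```text
the job is handed in; nothing more can be done
None
```

The pin is fully home through the cover and carrier into the jig, upright and released with the hand clear; the job was handed in at about 23 s, and no verdict was returned.

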